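# Clear up after the canteen food test

### The job

The food test in the canteen is finished. Stand the two slim capped sample vials in the long shallow metal tray and the wide squat jar in the square plastic tub, all upright and let go. Leave the other things on the table where they stand.

Things in the scene. Friction and masses are not known exactly. Their poses are not given: they have to be found in the camera images.
- vial1_mid (a point): Slim sample vial, an upright amber glass cylinder with a white screw cap of the same width: 30 mm diameter, 82 mm tall, about 50 g. The point is its centre, 41 mm above its foot; z runs up its axis. It starts standing on the table.
- vial2_mid (a point): The second slim sample vial, the same as the first: 30 mm diameter, 82 mm tall; the point is its centre, 41 mm above its foot; z up.
- jar_mid (a point): Wide squat jar, an upright white plastic cylinder with a grey lid of the same width: 56 mm diameter, 70 mm tall, about 140 g. The point is its centre, 35 mm above its foot; z up. It starts standing on the table.
- tray_in (a point): Long shallow metal tray, open at the top, fixed to the table: 250 mm long (along its x) by 140 mm wide (along its y), 20 mm high outside, walls 3 mm thick. The point is the centre of its inner floor, 3 mm above the table. It stands on the left or the right of the robot.
- tub_in (a point): Square shallow white plastic tub, open at the top, fixed to the table: 165 mm by 165 mm, 25 mm high outside, walls 4 mm thick. The point is the centre of its inner floor, 4 mm above the table; x and y run along its sides. It stands on the side across from the tray.
- burner_mid (a point): Bystander: a squat steel spirit burner with a narrow neck and a white wick, 60 mm diameter, 68 mm tall; the point is on its axis 34 mm above its foot. To be left alone.
- dropper_mid (a point): Bystander: an amber glass dropper bottle with a black collar and a thin rubber teat, 40 mm diameter, 92 mm tall; the point is on its axis 46 mm above its foot. To be left alone.
- dish_mid (a point): Bystander: a small white round dish, 64 mm diameter, 18 mm tall; the point is on its axis 9 mm above its foot. To be left alone.
Things that resemble listed ones, but are neither listed nor needed, are in the scene too. What is shaped like the part that bears jar_mid but green is not meant.

How it is judged (in metres and radians):
At the end, for the whole second after the job is handed in: Both vials stand on the floor of the long tray and the jar on the floor of the square tub: centres within the walls, centre height within 12 mm of standing on the floor, upright within 10 degrees, at rest; the burner, the dropper bottle and the dish are within 30 mm of where they started (x of vial1_mid in the frame of tray_in between -0.115 and 0.115 m and y of vial1_mid in the frame of tray_in between -0.062 and 0.062 m and z of vial1_mid in the frame of tray_in between 0.029 and 0.053 m and angle between each of vial1_mid, vial2_mid, jar_mid's own z axis and vertical below 0.18 rad and linear speed of each of vial1, vial2, jar below 0.03 m/s and x of vial2_mid in the frame of tray_in between -0.115 and 0.115 m and y of vial2_mid in the frame of tray_in between -0.062 and 0.062 m and z of vial2_mid in the frame of tray_in between 0.029 and 0.053 m and x of jar_mid in the frame of tub_in between -0.07 and 0.07 m and y of jar_mid in the frame of tub_in between -0.07 and 0.07 m and z of jar_mid in the frame of tub_in between 0.023 and 0.047 m and distance of each of burner_mid, dropper_mid, dish_mid from where it was at the start of the episode below 0.03 m); the robot touches nothing.
It fails at once if the spirit burner is pushed or knocked more than 30 mm from its place (distance of burner_mid from where it was at the start of the episode above 0.03 m).
It fails at once if the dropper bottle is pushed or knocked more than 30 mm from its place (distance of dropper_mid from where it was at the start of the episode above 0.03 m).
It fails at once if the small dish is pushed or knocked more than 30 mm from its place (distance of dish_mid from where it was at the start of the episode above 0.03 m).
It also fails if it takes over 72 s, if anything falls off the work surface, if the arm or the gripper's body presses on something with over 40 N, if the wrist force passes 120 N, or if a joint passes its speed limit or range.

### The arm

A 6-joint arm with a two-finger parallel gripper is mounted at the origin on the work surface. World frame = base frame: x ahead of the robot, y to its left, z up, the work surface at z = 0. Lengths are in m, angles in degrees, forces in N, time in s.
With the tool pointing down it reaches from about 0.4 to 0.825 m from the base axis. Payload 7 kg.
Tool frame: the origin (TCP) lies midway between the tips of the shut fingers; the grasp point (between the pads) lies 19 mm behind it; z points along the fingers, y is the line along which they close (so a half turn about z gives the same grasp; the last joint's range is limited). The gripper opens to 88 mm and grips with 3 to 60 N. Pads are 19 mm wide; open, the fingers measure 130 mm over their backs; the gripper's body (78 mm by 193 mm) begins 47 mm behind the grasp point.
Start: joints at [-53.795, 20.546, 0.682, 0, -70.136, -16.507], TCP at [0.227, -0.635, 0.227] pointing down, gripper open.
Joint ranges: [-176.03, 176.03], [-82.01, 121.73], [-58.28, 71.71], [-173.87, 95.51], [-174.79, -0.11], [-173.66, 173.66]. Speed limits (degrees/s): [136.94, 136.94, 172.46, 180, 180, 180].

### API

Orientations are given as a 3x3 rotation matrix whose columns are the frame's x, y, z axes.
In Python, from rig import robot gives the robot as it stands. Calls block until the motion is done:
- robot.goto(position, orientation): joint-space move of the TCP to a pose.
- robot.servo_line(position, ori=None, speed=0.15): straight line of the TCP; ori=None keeps the orientation; speed is the mean speed in m/s.
- robot.movej(angles): joint-space move.
- robot.move_gripper(opening): opening from 0.0 (shut) to 1.0 (fully open); the grip force is fixed at half the most; returns when the fingers have stopped.
- robot.dwell(seconds).
- robot.ik(position, orientation): joint angles nearest the present ones, or None.
- robot.grab_frame(name): name is "side" or "top" or "wrist"; returns (picture, depth): 384x512x3 uint8, red, green, blue; 384x512 float32, m along the optical axis (not along the pixel's ray), 0 where there is no reading.
- robot.camera_info(name): a dict with "vfov" (degrees; the focal length in pixels is half the picture's height over the tangent of half this angle, whatever the lens; pixels are square), "cx", "cy" (the principal point, pixels), "view" (4x4, takes a point from world to camera coordinates); the wrist camera has in their place "T_tool_cam" (4x4, takes a point from camera to tool coordinates, whose origin is the TCP and whose axes are the flange's). Camera axes: x right, y down, z forward; pixel columns grow to the right and rows downward; lengths in m; the calibration is good to about 2 mm. The wrist camera is an equidistant fisheye: a pixel r from the principal point sees the ray r / f radians off the axis. A picture is of the moment at which its call begins: read the wrist's pose just before it. camera_info takes no time and is no camera call.
A pose or a line that the arm cannot do raises robot.Unreachable and nothing moves.
- robot.job_done(): hands the job in; it is judged then, once.
Readings, each from a call of its own:
- robot.read_t(): time.
- robot.read_qpos(): joint angles.
- robot.read_qvel(): joint speeds.
- robot.read_effort(): joint torques, N m.
- robot.read_position(): TCP position.
- robot.read_tcp_rot(): TCP orientation.
- robot.read_force(): force on the tool from outside, world axes, zero at the start.
- robot.read_ft_torque(): the same for the moment, N m.
- robot.read_grip_width(): opening from 0.0 (shut) to 1.0 (fully open).
- robot.read_finger_force(): force on a finger pad.
Only numpy, scipy, OpenCV 4.12 (cv2) and the standard library are available. Lean on these libraries where they do the work, as an engineer would, in place of code of your own. Each camera call takes 0.05 s, during which the arm holds its last target. There are 200 camera calls.

## Working session

There is one attempt and no reset: what is moved stays moved. The work goes in short steps, each a Python script; the robot and the scene stay as the last script left them, time stands still between calls to the robot, and variables do not carry over. Pictures are saved under pics/ and viewed, at most 10 in all, crops included, and the job is handed in when it is done.

```bash
ls; mkdir -p pics
python3 - <<'E'
from rig import robot
import cv2,numpy as np
for n in("top","side"):
    p,d=robot.grab_frame(n); np.savez(f"pics/{n}.npz",p=p,d=d)
    cv2.imwrite(f"pics/{n}.png",cv2.resize(p[:,:,::-1],(800,600),interpolation=cv2.INTER_CUBIC)); i=robot.camera_info(n);print(n,i)
print(robot.camera_info("wrist"),robot.read_t())
E
```

```text
pics
top {'vfov': 45.91785059169027, 'cx': 252.6030931891445, 'cy': 199.3604254601381, 'view': array([[ 1.29531497e-03, -9.99821897e-01, -1.88280718e-02,
         1.25324553e-02],
       [-9.93182680e-01,  9.08366773e-04, -1.16564745e-01,
         5.78030748e-01],
       [ 1.16561087e-01,  1.88507029e-02, -9.93004614e-01,
         1.18802473e+00],
       [ 0.00000000e+00,  0.00000000e+00,  0.00000000e+00,
         1.00000000e+00]])}
side {'vfov': 57.06407742640272, 'cx': 259.31752489144225, 'cy': 187.33248801468474, 'view': array([[-0.85778074, -0.51393894, -0.00888688,  0.51400848],
       [-0.26960085,  0.46455819, -0.84350523,  0.22211922],
       [ 0.43763865, -0.72114663, -0.53704743,  0.76631313],
       [ 0.        ,  0.        ,  0.        ,  1.        ]])}
{'vfov': 65.70646984690485, 'cx': 253.02683282883717, 'cy': 189.73309476891907, 'T_tool_cam': array([[-7.41221258e-05, -9.62293117e-01, -2.72014618e-01,
         7.41016543e-02],
       [ 9.99999850e-01, -2.19028031e-04,  5.02351871e-04,
        -1.28233736e-03],
       [-5.42988574e-04, -2.72014540e-01,  9.62292988e-01,
        -1.56950556e-01],
       [ 0.00000000e+00,  0.00000000e+00,  0.00000000e+00,
         1.00000000e+00]])} 0.1
```

View pics/top.png

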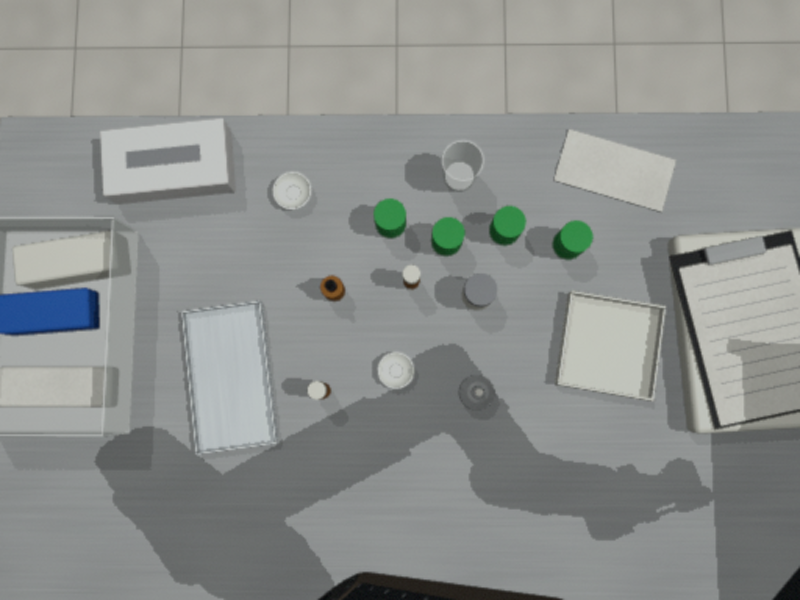

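View pics/side.png

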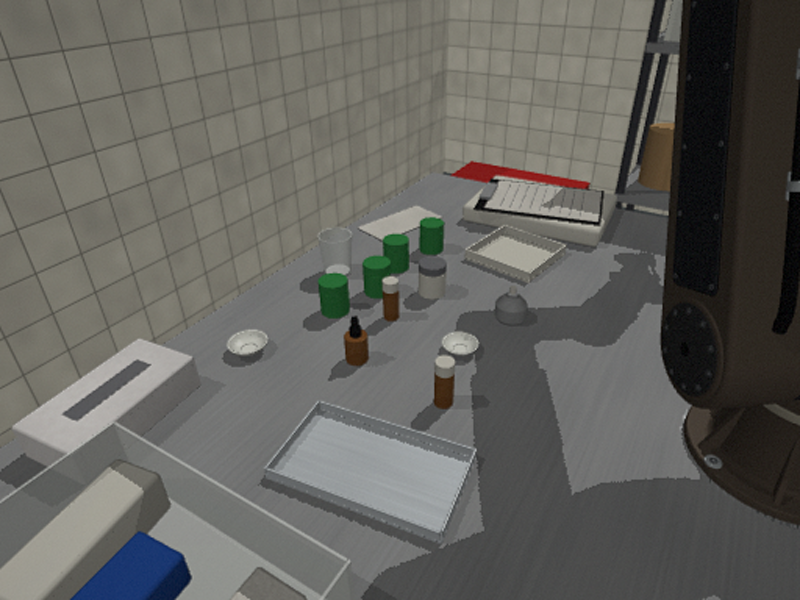

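Top view (800x600 pixels): the white-capped amber vials are at (412,276) and (318,390). The grey-lidded white jar is at (480,290), and the four green look-alikes are at (390,217), (447,236), (508,225) and (573,240). Bystanders are the dropper at (332,288), dishes at (396,370) and (292,190), burner at (477,392), and a glass at (462,165). The tray is at (228,377) and the tub at (612,346). Next I'll measure the positions from depth.

```bash
cat > h.py <<'E'
import numpy as np,cv2
from rig import robot
def cloud(n,d):
    i=robot.camera_info(n);f=192/np.tan(np.radians(i["vfov"]/2))
    v,u=np.mgrid[:384,:512]
    c=np.stack([(u-i["cx"])/f*d,(v-i["cy"])/f*d,d],-1)
    V=i["view"]; return (c-V[:3,3])@V[:3,:3]
def ray(n,u,v,z):
    i=robot.camera_info(n);f=192/np.tan(np.radians(i["vfov"]/2));V=i["view"]
    r=np.array([(u-i["cx"])/f,(v-i["cy"])/f,1])@V[:3,:3];o=-V[:3,:3].T@V[:3,3]
    return o+r*(z-o[2])/r[2]
E
python3 - <<'E'
from h import *
D=np.load("pics/top.npz");p,d=D["p"],D["d"];W=cloud("top",d);s=512/800
for nm,u,v,h in(("vialA",412,272,.082),("vialB",318,390,.082),("jar",480,290,.07),("drop",332,288,.092),("burn",477,392,.068),("dish",396,370,.018),("dish2",292,190,.018),("g1",390,217,.07),("g2",447,236,.07),("g3",508,225,.07),("glass",462,165,.1)):
    u,v=u*s,v*s; r=24
    m=np.zeros(d.shape,bool);m[int(v-r):int(v+r),int(u-r):int(u+r)]=1
    z=W[...,2]; m&=(z>(h-.012))&(z<h+.03)&(d>0)
    n,l,st,ce=cv2.connectedComponentsWithStats(m.astype(np.uint8))
    if n<2: print(nm,"none");continue
    k=1+np.argmin([np.hypot(*(c-(u,v))) for c in ce[1:]]); q=l==k
    (cu,cv_),rad=cv2.minEnclosingCircle(np.argwhere(q)[:,::-1].astype(np.float32))
    print(nm,q.sum(),"zmed",np.median(z[q]).round(3),"mean",W[q].mean(0).round(3),"ray",ray("top",cu,cv_,h).round(3),"size",np.ptp(W[q],0)[:2].round(3))
print("table z",np.median(W[...,2][180:300,100:400]))
# containers: rim points
for nm,u,v,lo,hi,r in(("tray",228,377,.012,.03,(55,40)),("tub",612,346,.015,.035,(38,38))):
    u,v=u*s,v*s
    m=np.zeros(d.shape,bool);m[int(v-r[0]):int(v+r[0]),int(u-r[1]):int(u+r[1])]=1
    m&=(W[...,2]>lo)&(W[...,2]<hi)
    m=cv2.connectedComponentsWithStats(m.astype(np.uint8))
    k=1+np.argmax(m[2][1:,4]);q=m[1]==k
    print(nm,q.sum(),cv2.minAreaRect(W[q][:,:2].astype(np.float32)),"floor",W[int(v),int(u),2])
i=np.s_[150:290,180:420]; a=p[i]; cv2.imwrite("pics/crop.png",cv2.resize(a[:,:,::-1],(800,466),interpolation=cv2.INTER_CUBIC))
E
```

```text
vialA 106 zmed 0.081 mean [ 0.636 -0.015  0.081] ray [ 0.636 -0.015  0.082] size [0.028 0.026]
vialB 110 zmed 0.081 mean [0.443 0.141 0.081] ray [0.443 0.14  0.082] size [0.028 0.028]
jar 358 zmed 0.07 mean [ 0.611 -0.131  0.07 ] ray [ 0.611 -0.131  0.07 ] size [0.054 0.053]
drop 12 zmed 0.085 mean [0.619 0.122 0.086] ray [0.619 0.122 0.092] size [0.011 0.011]
burn 19 zmed 0.068 mean [ 0.44  -0.126  0.068] ray [ 0.44  -0.126  0.068] size [0.01  0.011]
dish 319 zmed 0.012 mean [0.478 0.012 0.013] ray [0.478 0.012 0.018] size [0.06 0.06]
dish2 357 zmed 0.013 mean [0.802 0.2   0.013] ray [0.799 0.199 0.018] size [0.068 0.066]
g1 349 zmed 0.07 mean [0.741 0.022 0.069] ray [0.74  0.022 0.07 ] size [0.055 0.053]
g2 348 zmed 0.069 mean [ 0.708 -0.077  0.069] ray [ 0.708 -0.077  0.07 ] size [0.055 0.053]
g3 358 zmed 0.07 mean [ 0.727 -0.181  0.069] ray [ 0.727 -0.181  0.07 ] size [0.054 0.055]
glass 10 zmed 0.089 mean [ 0.796 -0.093  0.09 ] ray [ 0.794 -0.092  0.1  ] size [0.007 0.023]
table z 0.0003893633827913482
tray 434 ((0.4677145183086395, 0.3028688132762909), (0.25013524293899536, 0.14208374917507172), 7.735781669616699) floor 0.0027093048122944882
tub 496 ((0.5214225649833679, -0.35956230759620667), (0.16690179705619812, 0.16494067013263702), 80.33096313476562) floor 0.003846358337799434
```

View pics/crop.png

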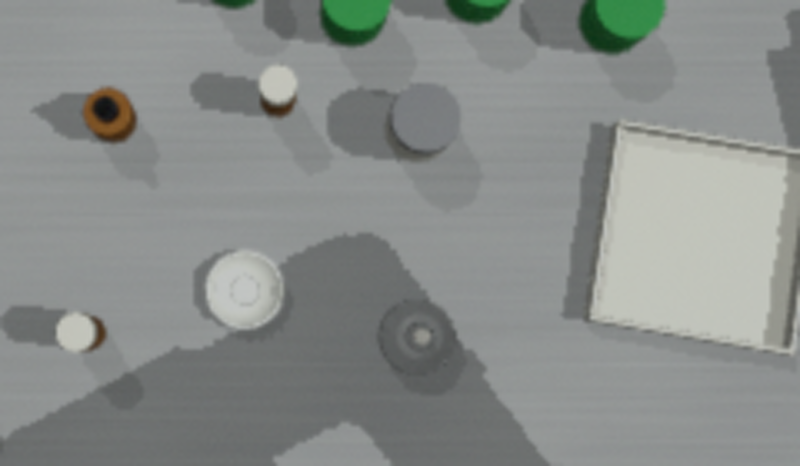

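Sizes and heights all match the description. First pick and place the jar, with checks on grip and force, then the vials.

```bash
cat >> h.py <<'E'
def R(deg):
    y=np.array([np.cos(np.radians(deg)),np.sin(np.radians(deg)),0]);z=np.array([0,0,-1.]);return np.stack([np.cross(y,z),y,z],1)
def go(p,deg):
    c=[(np.abs(np.array(q)-robot.read_qpos()).max(),a) for a in(deg,deg+180) if (q:=robot.ik(p,R(a))) is not None]
    print("cand",np.round(c,0).tolist()); a=min(c)[1]; robot.goto(p,R(a))
def pick(xy,deg,z,op,zt=.21):
    go([*xy,zt],deg); robot.move_gripper(op)
    robot.servo_line([*xy,z],speed=.12); robot.move_gripper(0)
    print("grip mm",88*robot.read_grip_width(),robot.read_finger_force(),robot.read_t())
    robot.servo_line([*xy,zt],speed=.15)
    print("held mm",88*robot.read_grip_width(),robot.read_finger_force(),robot.read_t())
def place(xy,deg,z,op,zt=.21):
    go([*xy,zt],deg); print("held",88*robot.read_grip_width(),robot.read_force())
    robot.servo_line([*xy,z+.02],speed=.15); robot.servo_line([*xy,z],speed=.03)
    print("F",robot.read_force(),robot.read_position())
    robot.move_gripper(op); robot.dwell(.3); robot.servo_line([*xy,zt],speed=.12); print("t",robot.read_t())
E
python3 - <<'E'
from h import *
pick((.611,-.131),-52,.031,1.0)
place((.521,-.360),80,.036,.9)
E
```

```text
cand [[139.0, -52.0], [60.0, 128.0]]
grip mm 55.866339619031 30.000189542770386 4.85
held mm 55.810061531267756 29.999835044145584 6.1917
cand [[25.0, 80.0], [155.0, 260.0]]
held 56.04511912084726 [ 0.38256083 -0.82584001 -1.1446613 ]
F [ 1.16218002 -0.73564116 -1.28978463] [ 0.52112989 -0.36005243  0.03602822]
t 11.6917
```

Run:
```python
from h import *
pick((.636,-.015),65,.039,.62)
place((.527,.311),98,.043,.62)
pick((.443,.141),90,.039,.62)
place((.408,.295),98,.043,.62)
go([.25,-.5,.25],0)
for n in("top","side"):
    p,d=robot.grab_frame(n); np.savez(f"pics/{n}2.npz",p=p,d=d)
    cv2.imwrite(f"pics/{n}2.png",cv2.resize(p[:,:,::-1],(800,600),interpolation=cv2.INTER_CUBIC))
W=cloud("top",np.load("pics/top2.npz")["d"])
for nm,(x,y),h in(("A",(.527,.311),.085),("B",(.408,.295),.085),("jar",(.521,-.36),.074),("burn",(.44,-.126),.068),("drop",(.619,.122),.088),("dish",(.478,.012),.018)):
    q=(np.hypot(W[...,0]-x,W[...,1]-y)<.06)&(W[...,2]>h-.012)
    print(nm,q.sum(),W[q].mean(0).round(3) if q.any() else None,np.ptp(W[q],0).round(3) if q.any() else None)
```

```text
cand [[48.0, 65.0], [132.0, 245.0]]
grip mm 29.761604311458218 29.99733021017164 15.825
held mm 29.273102256694987 29.996187421493232 17.1167
cand [[33.0, 98.0], [180.0, 278.0]]
held 29.358140876022762 [ 0.51911986  0.69918797 -0.0039463 ]
F [-0.35919062 -0.06777629  0.33242613] [0.5270499  0.31105437 0.04300054]
t 22.8667
cand [[17.0, 90.0], [179.0, 270.0]]
grip mm 29.603769761137343 30.000054622069 25.9833
held mm 29.220614893875243 29.999188631772995 27.275
cand [[16.0, 98.0], [172.0, 278.0]]
held 29.52307293958567 [ 0.15541404 -0.9195669  -0.03463535]
F [0.57190005 0.01728871 0.10846565] [0.4080552  0.2950711  0.04300777]
t 32.4083
cand [[102.0, 0.0], [184.0, 180.0]]
A 111 [0.526 0.309 0.084] [0.026 0.029 0.017]
B 115 [0.408 0.293 0.084] [0.028 0.028 0.016]
jar 387 [ 0.522 -0.36   0.073] [0.052 0.056 0.018]
burn 19 [ 0.44  -0.126  0.067] [0.01  0.011 0.01 ]
drop 14 [0.618 0.122 0.084] [0.013 0.011 0.007]
dish 1115 [ 0.449 -0.004  0.876] [0.094 0.068 1.241]
```

View pics/side2.png

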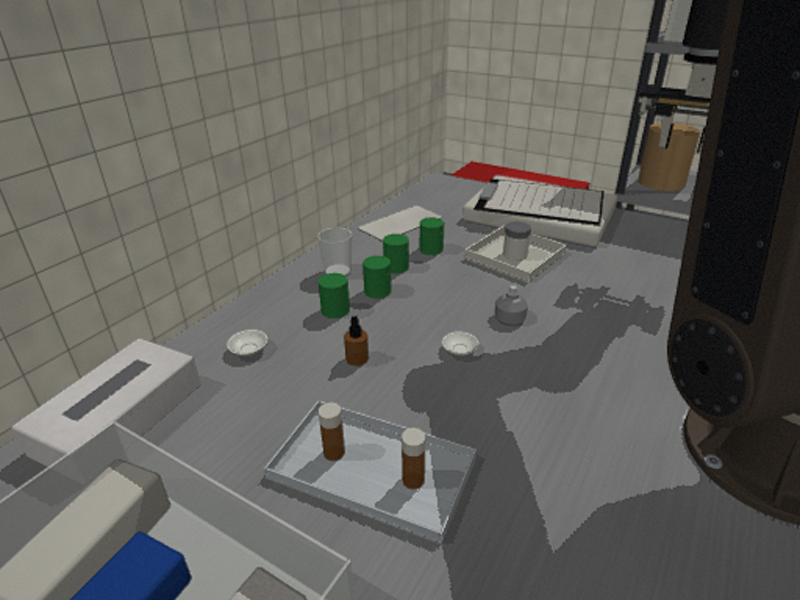

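Side view: both vials stand upright in the tray at (332,432) and (413,458), and the jar stands in the tub at (517,243). The bystanders haven't moved: the dish is still at (460,345), the burner at (511,306) and the dropper at (356,343). The odd dish depth reading is just invalid pixels. The robot is clear of everything.

```bash
python3 -c "
from rig import robot
print(robot.job_done())"
```

```text
the job is handed in; nothing more can be done
None
```

I handed the job in: the final camera check showed both vials upright in the tray, the jar upright in the tub, and the burner, dropper and dish where they started, at about 35 s of the 72 s allowed.

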